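# Put the carton away in the tilted box and shut its lid

## Task

Put the cream and gold carton away in the tilted wooden box: lay it flat on the box's sloping floor, keeping hold of it until it rests flat there rather than letting it drop or tip in, and then push the lid fully shut over it. Leave the spice jar, the pepper mill and the honey jar standing where they are.

Things in the scene. Friction and masses are not known exactly. Their poses are not given: they have to be found in the camera images.
- carton_centre (a point): Centre (half-way up) of the loose cream carton with gold bands, a closed rigid box 60 x 90 x 35 mm, under 0.2 kg; it starts lying flat on the worktop. Its x axis runs along the 60 mm side, y along the 90 mm side, z up through the 35 mm thickness.
- tray: The tilted open wooden box, fixed on a dark wooden stand. Origin: centre of its inner floor, 75 mm above the worktop. z is the floor's normal, leaning 26 degrees from vertical toward the low front side, which faces the robot; x runs up the slope to the hinge side, y across. Inside it is 134 (x) x 134 (y) mm, with walls 8 mm thick that stand 50 mm above the floor along z (outside 150 x 150 mm).
- lid (a joint): Angle of the wooden lid about its hinge, rad: 0 shut, growing as it opens, 2.3 at the stop. It starts open at about 1.8 to 2.1 (about upright; upright is 2.02). The hinge is stiff (about 0.16 N m): the lid stays at any angle it is left, and needs 1 to 3 N at its free edge to move. Nothing latches.
- lid_hinge (a point): Middle of the lid's hinge line, on top of the box's upper (far) wall: at x = 75, y = 0, z = 50 mm of the tray's frame. The hinge line runs along the tray's y. Its axes turn with the lid: at 0 they are parallel to the tray's; the lid is a flat panel, 8 mm thick (its z from 0 to 8 mm, +z being the outer face), 150 mm wide (y), reaching from the hinge 162 mm along its -x.
- lid_edge (a point): Middle of the lid's free edge, half-way through its thickness; axes as for lid_hinge. When shut the edge overhangs the low front wall by 12 mm.
- spice_jar: Bystander: white spice jar, 47 mm across, 98 mm tall; origin at the centre of its underside.
- mill: Bystander: small clear and grey pepper mill, 44 mm across, 90 mm tall; origin at the centre of its underside.
- honey: Bystander: honey jar with grey cap, 66 x 72 mm, 102 mm tall; origin at the centre of its underside.
Things that resemble listed ones, but are neither listed nor needed, are in the scene too. Of the things like the part that bears tray, leave any that is pink; of the rest the larger one is meant.

How it is judged:
By the outcome, as a careful person would: the job done as asked, in the order asked, and still so for the second after the job is handed in, with the robot touching nothing.
It also fails if it takes over 58 s, if anything falls off the work surface, if the arm or the gripper's body presses on something with over 40 N, if the wrist force passes 120 N, or if a joint passes its speed limit or range.

## Robot

A 7-joint arm with a two-finger parallel gripper is mounted at the origin on the work surface; the furniture and walls round the work are solid. World frame = base frame: x ahead of the robot, y to its left, z up, the work surface at z = 0. Lengths are in m, angles in degrees, forces in N, time in s.
With the tool pointing down it reaches from about 0.4 to 0.875 m from the base axis. Payload 19.3 kg.
Tool frame: the origin (TCP) lies midway between the tips of the shut fingers; the grasp point (between the pads) lies 19 mm behind it; z points along the fingers, y is the line along which they close (so a half turn about z gives the same grasp; the last joint's range is limited). The gripper opens to 85 mm and grips with 20 to 120 N. Pads are 22 mm wide; open, the fingers measure 114 mm over their backs; the gripper's body (76 mm by 85 mm) begins 54 mm behind the grasp point. The pads swing forward as they close: fully open they stand 13 mm farther back than shut.
Start: joints at [-74.267, 29.874, -2.08, 91.645, 1.215, 58.505, -6.463], TCP at [0.211, 0.588, 0.197] pointing down, gripper open.
Joint ranges: [-166.77, 166.77], [-17.47, 122.26], [-85.68, 81.53], [9.62, 139.38], [-72.42, 252.41], [9.2, 110.78], [-144.41, 144.41]. Speed limits (degrees/s): [108.29, 108.29, 136.94, 136.94, 172.46, 172.46, 172.46].

## Interface

Orientations are given as [roll, pitch, yaw] about the fixed x, y, z axes, in that order (R = Rz(yaw) Ry(pitch) Rx(roll)).
In Python, from workcell import telemetry, imaging, robot gives the robot as it stands. The module is installed in compiled form; this text tells all that it offers.
- The arm moves only by the shell command python3 -m creep 'ROWS' [FORCE]. ROWS is JSON, one flat list of numbers, 7 for each row, row after row: the closure in counts, from 0 (fully open) to 255 (shut), then the shift along the tool's x, y, z in mm, then the turn, a rotation vector about the tool's x, y, z in degrees. A call has 1 to 10 rows; each row shifts and turns the commanded pose from where the row before left it, along the tool's axes as they then stand; what a row does not reach is not made up. A row lasts 1/12 s, in which the tool goes at most 41.7 mm and 7.16 degrees, less where a joint would pass 70% of its speed; a pose out of reach is approached as far as the arm can. A call with a gripper value outside its range is refused whole. The fingers move at their own pace and stop on an object; FORCE is the grip in N (left out, the last holds). Time passes only in rows, so rows that do not move let the fingers close. It gives the time, the measured TCP pose, the force, the opening and the grip force at its end, in the units of the state.
- telemetry.get_obs(): the state, without advancing time (a new reading comes with each control period).
- imaging.snapshot(name): name is "side" or "top" or "wrist"; returns a dict with "color" (384x512x3 uint8, blue, green, red), "range_z" (384x512 float32, m along the optical axis (not along the pixel's ray), 0 where there is no reading), "intrinsics" (3x3 intrinsics, pixels), "world_from_camera" (4x4, takes a point from camera to world coordinates). Camera axes: x right, y down, z forward; pixel columns grow to the right and rows downward; lengths in m; the calibration is good to about 2 mm. A picture is of the moment at which its call begins.
- robot.close_job(): hands the job in; it is judged then, once.
Trained networks look in the newest picture that a camera, given by its name, has taken for a name from the list of things; names that differ only in an ending like _2 or _b are one class to them, and where a whole thing is asked for, a point or a joint stands for the part that bears it (a point fixed in the world has none). Each returns a list of dicts, best first, with "p" (0 to 1); they miss things now and then, are a little off and sometimes report something else, mostly with a low value. They report only what shows in the picture. A call takes as long as a camera call. They do not tell look-alikes from the thing itself.
- imaging.recognise(camera, target): "xy" ([column, row] in pixels, amid what is visible of it).
- imaging.outline_of(camera, target): "pixels" (384x512 bool, what is visible of it) and "xy" ([column, row] in pixels, amid what is visible of it).
The state is a dict: "time_s": time; "q": joint angles; "qvel": joint speeds; "joint_efforts": joint torques, N m; "position": TCP position; "orientation": TCP orientation; "wrist_force": force on the tool from outside, world axes, zero at the start; "wrist_torque": the same for the moment, N m; "gripper_width": finger opening in m; "grasp_force": force on a finger pad.
Only numpy, scipy, OpenCV 4.12 (cv2) and the standard library are available. Lean on these libraries where they do the work, as an engineer would, in place of code of your own. Each camera call takes 0.05 s, during which the arm holds its last target. There are 200 camera calls.

## Working session

There is one attempt and no reset: what is moved stays moved. The work goes in short steps, Python scripts to look and compute and a shell command to move; the robot and the scene stay as the last step left them, time stands still between calls to the robot, and variables do not carry over. Pictures are saved under pics/ and viewed, at most 10 in all, crops included, and the job is handed in when it is done.

```bash
mkdir -p pics
cat > h.py <<'E'
import numpy as np, cv2
from scipy.spatial.transform import Rotation as R
from workcell import telemetry, imaging, robot
def cloud(s):
    K=s["intrinsics"];z=s["range_z"];v,u=np.indices(z.shape)
    P=np.stack([(u-K[0,2])*z/K[0,0],(v-K[1,2])*z/K[1,1],z],-1)
    T=s["world_from_camera"];W=P@T[:3,:3].T+T[:3,3];W[z==0]=np.nan
    return W
E
python3 - <<'E'
from h import *
ims=[]
for c in ["side","top"]:
    s=imaging.snapshot(c);W=cloud(s);np.savez(f"{c}.npz",W=W,c=s["color"]);ims.append(s["color"])
    print(c,s["world_from_camera"].round(3).tolist())
    for t in ["carton_centre","tray","lid","spice_jar","mill","honey"]:
        for d in imaging.outline_of(c,t)[:3]:
            w=W[d["pixels"]];w=w[~np.isnan(w[:,0])]
            if len(w):print(t,round(d["p"],2),np.round(d["xy"]),len(w),np.median(w,0).round(3),np.percentile(w,3,0).round(3),np.percentile(w,97,0).round(3))
im=np.vstack(ims);cv2.imwrite("pics/a.png",cv2.resize(im,(400*1,600)) if 0 else np.hstack(ims)[:, :] if 0 else cv2.resize(np.hstack(ims),(800,300)))
cv2.imwrite("pics/top.png",ims[1]);cv2.imwrite("pics/side.png",ims[0])
o=telemetry.get_obs();print(o)
E
```

```text
side [[0.999, -0.038, 0.015, 0.412], [-0.036, -0.651, 0.758, -0.987], [-0.019, -0.758, -0.652, 0.972], [0.0, 0.0, 0.0, 1.0]]
carton_centre 0.7 [271. 269.] 664 [ 0.456 -0.264  0.032] [ 0.412 -0.302 -0.001] [ 0.499 -0.212  0.036]
tray 0.94 [171. 268.] 2960 [ 0.166 -0.337  0.121] [ 0.072 -0.394  0.067] [ 0.239 -0.243  0.155]
tray 0.69 [224. 170.] 655 [0.296 0.151 0.079] [0.238 0.124 0.04 ] [0.346 0.228 0.106]
tray 0.57 [291. 184.] 1806 [0.548 0.045 0.091] [ 0.468 -0.038  0.045] [0.611 0.116 0.31 ]
lid 0.7 [163. 266.] 1717 [ 0.145 -0.313  0.127] [ 0.067 -0.382  0.089] [ 0.219 -0.234  0.155]
lid 0.69 [345. 230.] 420 [ 0.698 -0.157  0.065] [ 0.679 -0.167  0.004] [ 0.723 -0.126  0.098]
lid 0.59 [222. 166.] 352 [0.286 0.176 0.085] [0.236 0.131 0.06 ] [0.334 0.228 0.107]
spice_jar 0.76 [346. 230.] 429 [ 0.698 -0.156  0.064] [ 0.679 -0.167  0.004] [ 0.724 -0.125  0.098]
mill 0.88 [361. 298.] 355 [ 0.698 -0.408  0.051] [ 0.684 -0.416 -0.001] [ 0.722 -0.384  0.088]
mill 0.73 [269. 266.] 648 [ 0.456 -0.264  0.032] [ 0.415 -0.302  0.   ] [ 0.499 -0.207  0.036]
mill 0.26 [347. 230.] 437 [ 0.699 -0.
[... 1311 characters left out ...]
': array([-74.26731439,  29.87125626,  -2.08111898,  91.64214687,
         1.21491021,  58.50844326,  -6.46306812]), 'qvel': array([ 0.00294036,  0.03133638,  0.09930855,  0.03048939,  0.11439362,
        0.04237569, -0.01082988]), 'joint_efforts': array([ 3.63939616e-03, -9.26673889e+01,  1.97948344e+00, -3.70201564e+01,
        1.81802362e-02,  1.86939993e-03, -2.54166531e-05]), 'position': array([0.2112587 , 0.588211  , 0.19703595]), 'orientation': array([ 1.79999824e+02, -4.02064700e-04,  1.60243780e+02]), 'wrist_force': array([-1.20721262, -0.24323073,  0.49757569]), 'wrist_torque': array([-0.02348624,  0.06343632, -0.02756281]), 'grasp_force': 0.0, 'gripper_width': 0.08531229402415252}
```

View pics/top.png

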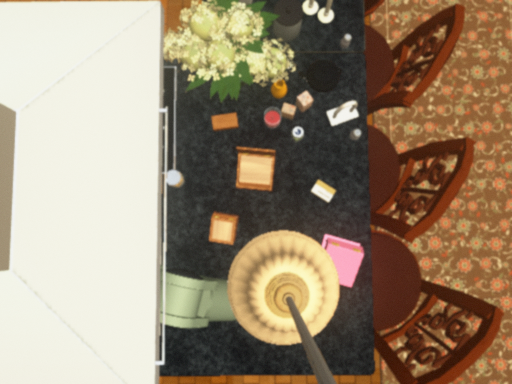

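View pics/side.png

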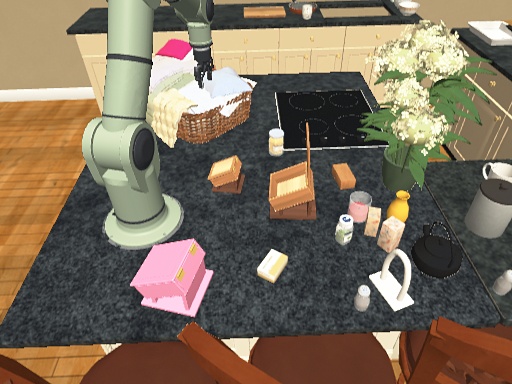

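The top view shows the wooden tray at about (255,170), with its lid standing at about (255,150). The carton is at (323,190), the pink box at (343,262) and the small wooden look-alike at (222,229). The side view agrees: tray (291,190), carton (271,266), spice jar (345,230), mill (361,298), honey jar (277,143).

```bash
cat > m.py <<'E'
from h import *
for c in ["side","top"]:
    d=np.load(c+".npz");W=d["W"].reshape(-1,3);W=W[~np.isnan(W[:,0])]
    box=lambda lo,hi:W[np.all((W>lo)&(W<hi),1)]
    p=box([.38,-.33,.026],[.53,-.18,.05])
    r=cv2.minAreaRect((p[:,:2]*1000).astype(np.float32));print(c,"carton",len(p),r,p[:,2].mean())
    p=box([.40,-.06,.2],[.68,.15,.4]);m=np.median(p,0);q=p[np.linalg.norm(p-m,axis=1)<.11]
    n=np.linalg.svd(q-q.mean(0))[2][2];print("lid",len(q),m,n,q.min(0),q.max(0))
    print("yaw lid",np.degrees(np.arctan2(n[1],n[0])))
    # floor
    f=box([.46,-.02,.05],[.57,.11,.12])
    best=0
    for b in np.arange(-30,31,1.):
        a=np.radians(b);z=np.array([-.4384*np.cos(a),-.4384*np.sin(a),.8988]);h=f@z
        H,e=np.histogram(h,np.arange(-.3,.1,.003));k=H.argmax()
        if H[k]>best:best=H[k];s=(b,e[k])
    print("floor",best,s);a=np.radians(s[0]);z=np.array([-.4384*np.cos(a),-.4384*np.sin(a),.8988]);i=f[np.abs(f@z-s[1]-.0015)<.005]
    n=np.linalg.svd(i-i.mean(0))[2][2];n*=np.sign(n[2]);print(len(i),n,np.degrees(np.arctan2(-n[1],-n[0])),i.mean(0),i.min(0),i.max(0))
    # x,z where floor plane height 75mm
    al=box([.40,-.06,.03],[.68,.15,.16]);r=cv2.minAreaRect((al[:,:2]*1000).astype(np.float32));print("box",r)
E
python3 m.py
python3 - <<'E'
import sys;sys.path.insert(0,'.')
from h import *
a=np.load("side.npz")["c"][110:310,200:400]
cv2.imwrite("pics/crop.png",cv2.resize(a,(600,600),interpolation=cv2.INTER_CUBIC))
E
```

```text
side carton 482 ((457.06646728515625, -254.15628051757812), (94.02497863769531, 60.10817337036133), 57.604190826416016) 0.03306938175215392
lid 140 [ 0.58603149 -0.02317439  0.29719917] [-0.99436377  0.08583677 -0.06223142] [ 0.5772135  -0.03985161  0.20007249] [0.59627273 0.08452533 0.31487058]
yaw lid 175.066269704864
floor 131 (np.float64(-6.0), np.float64(-0.17399999999999988))
224 [-0.4303101   0.04377164  0.90161924] -5.8082150069869725 [0.5387282  0.07357523 0.06597652] [0.50084001 0.03566134 0.05004442] [0.5699078  0.10990078 0.08366669]
box ((541.9676513671875, 40.16155242919922), (159.04469299316406, 158.88766479492188), 84.44828796386719)
top carton 263 ((452.33050537109375, -249.91378784179688), (89.11672973632812, 61.04460525512695), 56.50977325439453) 0.035473456058999854
lid 191 [0.58435518 0.03994065 0.29668044] [-0.99430254  0.09950612 -0.03822299] [ 0.57324202 -0.03376994  0.20124145] [0.59458789 0.11281368 0.32073402]
yaw lid 174.28507848603593
floor 127 (np.float64(-6.0), np.float64(-0.17099999999999987))
345 [-0.42653492  0.04329589  0.90343424] -5.796018671602643 [0.53377237 0.04326224 0.06832875] [ 0.4904547  -0.01662428  0.05052762] [0.56975992 0.10864909 0.09109305]
box ((526.793701171875, 45.81560516357422), (150.1560516357422, 137.05357360839844), 84.06085205078125)
```

View pics/crop.png

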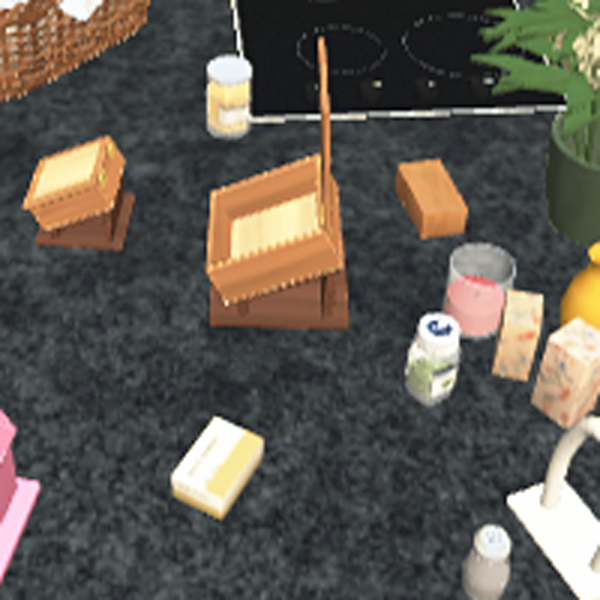

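The crop shows the tilted box open at about (275,240) with its lid upright at (325,140). The carton lies clear at (217,467), its long axis running lower-left to upper-right.

My estimates are tray ≈ (0.548, 0.044, 0.075) with yaw -5.6°, and carton ≈ (0.454, -0.252) with its long axis at 57°. I'm moving now.

```bash
python3 -m creep '[0,0,0,-33,0,0,0, 0,0,0,-33,0,0,0, 0,0,0,-33,0,0,0]' && python3 -m creep '[0,-31,-25,0,0,0,0, 0,-31,-25,0,0,0,0, 0,-31,-25,0,0,0,0, 0,-31,-25,0,0,0,0, 0,-31,-25,0,0,0,0, 0,-31,-25,0,0,0,0, 0,-31,-25,0,0,0,0, 0,-31,-25,0,0,0,0, 0,-31,-25,0,0,0,0, 0,-31,-25,0,0,0,0]'
```

```text
time_s: 0.95
position: [0.2112, 0.5879, 0.2972]
orientation: [-180.0, 0.0, 160.2]
wrist_force: [0.6, 0.4, -0.5]
gripper_width: 0.0858
grasp_force: 0.0
time_s: 1.78
position: [0.4192, 0.2463, 0.2963]
orientation: [180.0, 0.0, 160.2]
wrist_force: [1.4, 0.3, -0.8]
gripper_width: 0.0857
grasp_force: 0.0
```

```bash
python3 -m creep '[0,0,0,0,0,0,7, 0,0,0,0,0,0,7, 0,0,0,0,0,0,7, 0,0,0,0,0,0,7, 0,0,0,0,0,0,7, 0,0,0,0,0,0,7, 0,0,0,0,0,0,7, 0,0,0,0,0,0,7]' && python3 -m creep '[0,0,0,0,0,0,7, 0,0,0,0,0,0,7, 0,0,0,0,0,0,7, 0,0,0,0,0,0,7, 0,0,0,0,0,0,7, 0,0,0,0,0,0,7, 0,0,0,0,0,0,5, 0,0,0,0,0,0,0]'
cat >> h.py <<'E'
def to(p,Rt,o=None):
    "shift and turn still to go, in tool axes (mm, deg)"
    o=o or telemetry.get_obs();Rc=R.from_euler('xyz',o["orientation"],degrees=True)
    print("t",o["time_s"],"at",o["position"].round(4),o["orientation"].round(1),"shift",(Rc.inv().apply(np.array(p)-o["position"])*1000).round(1),"turn",(Rc.inv()*Rt).as_rotvec(degrees=True).round(1))
down=lambda yaw:R.from_euler('xyz',[180,0,yaw],degrees=True)
E
python3 -c "
from h import *
to([.454,-.252,.25],down(57)); print(telemetry.get_obs()['q'].round(1))"
```

```text
time_s: 2.45
position: [0.4185, 0.2481, 0.2961]
orientation: [180.0, -0.0, 103.9]
wrist_force: [-0.3, 0.3, 0.7]
gripper_width: 0.0856
grasp_force: 0.0
time_s: 3.12
position: [0.4185, 0.2482, 0.2961]
orientation: [180.0, -0.0, 57.0]
wrist_force: [-0.2, 0.4, 0.2]
gripper_width: 0.0856
grasp_force: 0.0
t 3.1167 at [0.4185 0.2482 0.2961] [180.  -0.  57.] shift [-400.1  302.3   46. ] turn [ 0. -0. -0.]
[-56.1  11.6  22.1 105.2  -4.8  64.1 -65.3]
```

```bash
python3 -m creep '[0,-29,22,0,0,0,0, 0,-29,22,0,0,0,0, 0,-29,22,0,0,0,0, 0,-29,22,0,0,0,0, 0,-29,22,0,0,0,0, 0,-29,22,0,0,0,0, 0,-29,22,0,0,0,0, 0,-29,22,0,0,0,0, 0,-29,22,0,0,0,0, 0,-29,22,0,0,0,0]' && python3 -m creep '[0,-27,21,11,0,0,0, 0,-27,21,11,0,0,0, 0,-27,20,11,0,0,0, 0,-28,20,11,0,0,0, 0,0,0,0,0,0,0]'
cat > w.py <<'E'
from h import *
s=imaging.snapshot("wrist");W=cloud(s);cv2.imwrite("pics/w1.png",s["color"])
for d in imaging.outline_of("wrist","carton_centre")[:2]:
    w=W[d["pixels"]];w=w[~np.isnan(w[:,0])];w=w[w[:,2]>.028]
    print(d["p"],d["xy"],len(w))
    if len(w)>20:
        h=np.median(w[:,2]);q=w[abs(w[:,2]-h)<.006];print(h,cv2.minAreaRect((q[:,:2]*1000).astype(np.float32)))
to([.454,-.252,.016],down(57)); print(telemetry.get_obs()['q'].round(1))
E
python3 w.py
```

```text
time_s: 3.95
position: [0.4464, -0.1165, 0.2963]
orientation: [180.0, -0.0, 57.5]
wrist_force: [1.2, 1.2, -0.4]
gripper_width: 0.0855
grasp_force: 0.0
time_s: 4.37
position: [0.4547, -0.2568, 0.2504]
orientation: [-180.0, 0.2, 57.1]
wrist_force: [-0.7, 0.2, -0.2]
gripper_width: 0.0855
grasp_force: 0.0
0.8 [255.9, 148.5] 3791
0.033764295366985664 ((457.9490966796875, -250.04141235351562), (89.19864654541016, 59.92567443847656), 56.97818374633789)
t 4.4667 at [ 0.4559 -0.252   0.2515] [-179.9    0.    57.2] shift [ -0.8  -1.4 235.5] turn [-0.1  0.   0.2]
[ -7.6  20.6  39.7 104.8 -15.   60.    5.1]
```

View pics/w1.png

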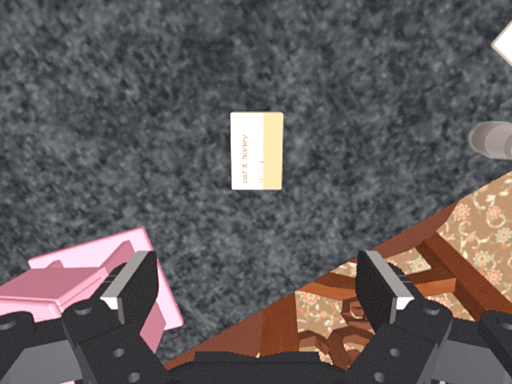

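The wrist view shows the carton at (257,150), upright between the fingers and well aligned. Its position is (0.456, -0.2505), long axis at 57°. Going down to grasp it.

```bash
python3 -m creep '[0,1,0,35,0,0,0, 0,0,0,35,0,0,0, 0,0,0,35,0,0,0, 0,0,0,35,0,0,0, 0,0,0,35,0,0,0, 0,0,0,30,0,0,0, 0,0,0,25,0,0,0, 0,0,0,18,0,0,0, 0,0,0,0,0,0,0]' && python3 -m creep '[140,0,0,0,0,0,0, 140,0,0,0,0,0,0, 140,0,0,0,0,0,0, 140,0,0,0,0,0,0, 140,0,0,0,0,0,0, 140,0,0,0,0,0,0]' 40
```

```text
time_s: 5.22
position: [0.4563, -0.2478, 0.0016]
orientation: [-179.8, -0.0, 57.5]
wrist_force: [-1.0, 1.0, -0.3]
gripper_width: 0.0853
grasp_force: 0.0
time_s: 5.72
position: [0.4575, -0.25, 0.0045]
orientation: [180.0, -0.0, 57.3]
wrist_force: [0.8, 0.4, 0.3]
gripper_width: 0.0389
grasp_force: 0.0
```

Run:
```python
from h import *
s=imaging.snapshot("wrist");t=imaging.snapshot("side");W=cloud(t)
for c in ("wrist","side"):
  print([(d["p"],d["xy"]) for d in imaging.recognise(c,"carton_centre")])
a=cv2.resize(t["color"][200:340,190:377],(513,384))
cv2.imwrite("pics/w2.png",cv2.resize(np.hstack([s["color"],a]),(800,300)))
print(telemetry.get_obs())
```

```text
[(0.8, [257.1, 223.2])]
[(0.95, [268.4, 268.2])]
{'time_s': 5.9167, 'q': array([  4.99914814,  40.81835429,  23.8783513 , 115.76566249,
       -32.10944545,  29.85478443,  19.31882131]), 'qvel': array([ 0.01101015,  0.11492074, -0.03701741, -0.10326755,  0.0102507 ,
       -0.01508194,  0.01985234]), 'joint_efforts': array([-8.48250277e-02, -8.60517669e+01,  1.36841905e+01, -1.83289611e+01,
        1.29798529e-02,  5.98144528e-03, -1.11964011e-03]), 'position': array([ 0.45716016, -0.24999392,  0.00407707]), 'orientation': array([ 1.79995757e+02, -7.68310806e-04,  5.72418109e+01]), 'wrist_force': array([-0.20129315,  0.51778691,  0.89822026]), 'wrist_torque': array([-0.02103432,  0.03391777,  0.01648296]), 'grasp_force': 0.0, 'gripper_width': 0.038714854966336525}
```

View pics/w2.png

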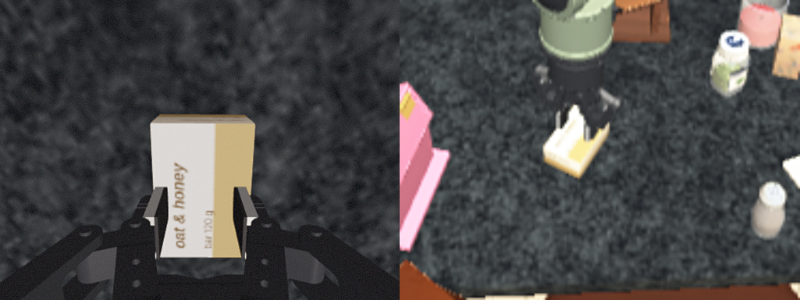

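The wrist view shows the fingertips over the carton's top face, at about (160,215) and (243,215), rather than beside it. I'll use the depth to see why.

Run:
```python
from h import *
s=imaging.snapshot("wrist");W=cloud(s);T=s["world_from_camera"];print(T.round(3).tolist())
o=telemetry.get_obs();Rc=R.from_euler('xyz',o["orientation"],degrees=True)
L=(W-o["position"])@Rc.as_matrix()*1000
for r in range(140,345,12):
    print(r,[tuple(int(x) if x==x else None for x in L[r,c]) for c in (205,225,260,300,312,320)])
t=imaging.snapshot("side");W=cloud(t).reshape(-1,3);W=W[~np.isnan(W[:,0])]
L=(W-o["position"])@Rc.as_matrix()*1000
k=(np.abs(L[:,0])<70)&(np.abs(L[:,1])<70)&(L[:,2]>-60)
for z in range(-60,8,6):
    q=L[k&(L[:,2]>=z)&(L[:,2]<z+6)]
    if len(q):print(z,len(q),np.percentile(q,5,0).round(),np.percentile(q,95,0).round())
```

```text
[[0.841, -0.519, -0.152, 0.495], [-0.541, -0.807, -0.237, -0.191], [-0.0, 0.281, -0.96, 0.18], [0.0, 0.0, 0.0, 1.0]]
140 [(48, -28, 5), (48, -17, 4), (48, 1, 5), (48, 23, 4), (48, 29, 5), (48, 33, 5)]
152 [(45, -24, -16), (45, -15, -17), (45, 1, -16), (45, 20, -18), (45, 26, -17), (44, 30, -15)]
164 [(42, -22, -30), (42, -14, -30), (41, 1, -29), (42, 18, -30), (41, 24, -29), (41, 27, -29)]
176 [(36, -23, -29), (36, -14, -29), (36, 1, -29), (36, 19, -30), (36, 24, -29), (36, 28, -29)]
188 [(30, -23, -29), (30, -14, -29), (31, 1, -30), (31, 19, -30), (30, 24, -29), (30, 28, -29)]
200 [(25, -23, -29), (25, -14, -29), (25, 1, -29), (25, 19, -29), (25, 25, -29), (25, 28, -29)]
212 [(19, -24, -29), (19, -14, -30), (19, 1, -30), (19, 19, -30), (19, 25, -29), (19, 29, -29)]
224 [(13, -24, -30), (13, -14, -30), (13, 1, -29), (13, 20, -29), (13, 25, -29), (13, 29, -29)]
236 [(7, -24, -29), (7, -15, -30), (7, 1, -30), (7, 20, -30), (7, 25, -29), (6, 29, -28)]
248 [(10, -21, -48), (0, -15, -28), (0, 1, -28), (6, 18, -40), (10, 22, -49), (0, 30, -28)]
260 [(10, -20, -59), (-4, -15, -30), (-4, 1, 
[... 508 characters left out ...]
, None), (-7, 19, -72), (16, 15, -103)]
332 [(-73, -33, 4), (-74, -20, 5), (-74, 1, 5), (-74, 27, 6), (-74, 35, 5), (16, 15, -107)]
344 [(-83, -33, 5), (-83, -20, 5), (-83, 1, 5), (-83, 28, 5), (-83, 35, 5), (15, 14, -111)]
-60 21 [-16. -26. -60.] [  6.  33. -55.]
-54 15 [-14. -30. -54.] [  0.  33. -48.]
-48 17 [-15. -26. -47.] [  7.  30. -42.]
-42 6 [-14. -19. -40.] [  6.  26. -37.]
-36 97 [-43. -23. -34.] [ 25.  29. -30.]
-30 242 [-47. -25. -30.] [ 27.  31. -26.]
-24 34 [-48. -22. -23.] [ 18.  32. -18.]
-18 38 [-48. -24. -18.] [ 34.  32. -13.]
-12 33 [-48. -16. -11.] [30. 32. -7.]
-6 37 [-48. -25.  -6.] [30. 32. -1.]
0 521 [-66. -64.   2.] [57. 67.  6.]
6 361 [-67. -66.   6.] [63. 65. 10.]
```

```bash
python3 -m creep '[0,0,0,-30,0,0,0, 0,0,0,-30,0,0,0, 0,0,0,0,0,0,0, 0,0,0,0,0,0,0, 0,0,0,0,0,0,0, 0,0,0,0,0,0,0]' | tail -2
python3 - <<'E'
from h import *
def fin(tag):
    s=imaging.snapshot("wrist");W=cloud(s)
    o=telemetry.get_obs();Rc=R.from_euler('xyz',o["orientation"],degrees=True)
    L=(W-o["position"])@Rc.as_matrix()*1000
    M=(L[...,2]<20)&(np.abs(L[...,1])<65)&(np.abs(L[...,0])<25)
    q=L[M];print(tag,o["position"].round(4),o["gripper_width"])
    for z in range(-60,20,4):
        p=q[(q[:,2]>=z)&(q[:,2]<z+4)]
        if len(p):print(z,len(p),"y",np.percentile(p[:,1],[1,25,50,75,99]).round(),"x",p[:,0].min().round(),p[:,0].max().round())
fin("open")
E
```

```text
gripper_width: 0.0854
grasp_force: 0.0
open [ 0.4567 -0.2498  0.0632] 0.0854307966553456
-60 612 y [-56. -43.  42.  43.  56.] x -12.0 11.0
-56 517 y [-55. -43.  42.  43.  54.] x -12.0 11.0
-52 359 y [-49. -43. -42.  43.  49.] x -12.0 11.0
-48 91 y [-43. -43.  42.  43.  43.] x -10.0 8.0
```

The fingertips sit about 45 mm (open) and 39 mm (at 39 mm opening) behind the reported TCP. So the real tool is about 33 mm shorter than the stated TCP, which is why it closed above the carton. I'll descend deeper to correct for that, watching the force.

```bash
python3 -m creep '[0,0,0,30,0,0,0, 0,0,0,30,0,0,0, 0,0,0,16,0,0,0, 0,0,0,6,0,0,0, 0,0,0,0,0,0,0]' && python3 -m creep '[0,0,0,5,0,0,0, 0,0,0,5,0,0,0, 0,0,0,4,0,0,0, 0,0,0,0,0,0,0]' && python3 -m creep '[140,0,0,0,0,0,0, 140,0,0,0,0,0,0, 140,0,0,0,0,0,0, 140,0,0,0,0,0,0, 140,0,0,0,0,0,0, 140,0,0,0,0,0,0]' 40
```

```text
time_s: 6.98
position: [0.456, -0.2499, -0.0194]
orientation: [-179.8, 0.0, 57.2]
wrist_force: [-0.1, 0.0, 0.2]
gripper_width: 0.0853
grasp_force: 0.0
time_s: 7.32
position: [0.4572, -0.2499, -0.0322]
orientation: [180.0, -0.0, 57.3]
wrist_force: [-0.3, 0.5, 0.9]
gripper_width: 0.0856
grasp_force: 0.0
time_s: 7.82
position: [0.4574, -0.2501, -0.0315]
orientation: [180.0, -0.0, 57.2]
wrist_force: [-0.9, 1.2, 5.6]
gripper_width: 0.0593
grasp_force: 43.2
```

```bash
python3 -m creep '[140,0,0,-15,0,0,0, 140,0,0,-35,0,0,0, 140,0,0,-35,0,0,0, 140,0,0,-35,0,0,0, 140,0,0,-35,0,0,0, 140,0,0,-35,0,0,0, 140,0,0,-35,0,0,0, 140,0,0,-35,0,0,0, 140,0,0,0,0,0,0]'
cat >> h.py <<'E'
C=np.array([.548,.044,.075]);YAW=-5.6
TR=lambda:R.from_euler('xyz',[0,-26,YAW],degrees=True)
def tr(p): return C+TR().apply(np.array(p)/1000)
TOOL=lambda:TR()*R.from_euler('x',180,degrees=True)
E
python3 -c "
from h import *
to([.43,.06,.24],down(-5.6));to(tr([-16,0,120]),TOOL());print(tr([-16,0,120]),telemetry.get_obs()['gripper_width'],telemetry.get_obs()['grasp_force'])"
```

```text
time_s: 8.57
position: [0.4589, -0.2514, 0.2338]
orientation: [179.6, -0.1, 57.2]
wrist_force: [1.2, -0.2, -0.8]
gripper_width: 0.0594
grasp_force: 44.4
t 8.5667 at [ 0.4589 -0.2514  0.2338] [ 1.796e+02 -1.000e-01  5.720e+01] shift [ 246.1 -192.9   -7. ] turn [ 0.3 -0.3 62.8]
t 8.5667 at [ 0.4589 -0.2514  0.2338] [ 1.796e+02 -1.000e-01  5.720e+01] shift [ 265.8 -145.1   57.5] turn [-13.9  23.   61.7]
[0.48133445 0.05053661 0.17584135] 0.059408268094525075 44.359561800956726
```

```bash
python3 -m creep '[140,27,-21,0,0,0,0, 140,27,-21,0,0,0,0, 140,27,-21,0,0,0,0, 140,27,-21,0,0,0,0, 140,27,-21,0,0,0,0, 140,27,-21,0,0,0,0, 140,27,-21,0,0,0,0, 140,27,-21,0,0,0,0, 140,30,-25,0,0,0,0]' && python3 -m creep '[140,0,0,0,0,0,7, 140,0,0,0,0,0,7, 140,0,0,0,0,0,7, 140,0,0,0,0,0,7, 140,0,0,0,0,0,7, 140,0,0,0,0,0,7, 140,0,0,0,0,0,7, 140,0,0,0,0,0,7, 140,0,0,0,0,0,7, 140,0,0,0,0,0,0]'
python3 -c "
from h import *
to([.43,.06,.24],down(-5.6));to(tr([-16,0,120]),TOOL());print(telemetry.get_obs()['q'].round(1))"
```

```text
time_s: 9.32
position: [0.4275, 0.0624, 0.2283]
orientation: [180.0, -0.0, 57.2]
wrist_force: [1.2, 1.1, -1.5]
gripper_width: 0.0596
grasp_force: 44.3
time_s: 10.15
position: [0.4277, 0.0613, 0.228]
orientation: [-180.0, 0.0, -6.1]
wrist_force: [-0.6, -0.2, -1.2]
gripper_width: 0.0597
grasp_force: 44.4
t 10.15 at [0.4277 0.0613 0.228 ] [-180.     0.    -6.1] shift [  2.4   1.1 -12. ] turn [-0.   0.  -0.5]
t 10.15 at [0.4277 0.0613 0.228 ] [-180.     0.    -6.1] shift [54.5  5.  52.2] turn [ 0.1 26.  -0.5]
[-57.8  13.7  50.1 118.5 -13.2  53.3 -96.6]
```

```bash
python3 -m creep '[140,0,0,-10,0,6.5,0, 140,0,0,-10,0,6.5,0, 140,0,0,0,0,6.5,0, 140,0,0,0,0,6.5,0, 140,0,0,0,0,0,-0.5, 140,0,0,0,0,0,0]'
cat > t.py <<'E'
from h import *
import sys
s=imaging.snapshot("wrist");W=cloud(s);cv2.imwrite("pics/%s.png"%sys.argv[1],s["color"])
T=(W-C)@TR().as_matrix()*1000   # tray frame
L=T.reshape(-1,3);L=L[~np.isnan(L[:,0])]
print("floor z",np.percentile(L[(abs(L[:,0])<55)&(abs(L[:,1])<55)&(abs(L[:,2])<12)][:,2],[5,50,95]))
rim=L[(abs(L[:,2]-50)<5)&(abs(L[:,0])<95)&(abs(L[:,1])<95)]
print("rim",len(rim),np.percentile(rim,[1,50,99],axis=0).round(1).tolist())
for n,k in (("y+",(L[:,1]>40)),("y-",(L[:,1]<-40)),("x+",L[:,0]>40),("x-",L[:,0]<-40)):
    a=0 if n[0]=="x" else 1
    q=L[k&(L[:,2]>12)&(L[:,2]<45)&(abs(L[:,1-a])<60)&(abs(L[:,a])<85)]
    if len(q):
        H,e=np.histogram(q[:,a],np.arange(-85,86,2));print("wall",n,len(q),e[H.argmax()]+1)
l=L[(L[:,2]>80)&(L[:,2]<200)&(L[:,0]>60)&(abs(L[:,1])<90)]
if len(l)>50: print("lid y",np.percentile(l[:,1],[1,99]).round(1),"fit x=a+bz",np.polyfit(l[:,2],l[:,0],1).round(3))
to(tr([-16,0,120]),TOOL())
E
python3 t.py w3
```

```text
time_s: 10.65
position: [0.423, 0.0549, 0.2421]
orientation: [178.4, -16.3, -5.0]
wrist_force: [0.5, 0.8, -1.8]
gripper_width: 0.0596
grasp_force: 44.3
floor z [-4.11797363 -2.82061235 -1.52810084]
rim 5011 [[-56.9, -74.2, 45.2], [70.5, 3.8, 47.2], [81.1, 74.6, 54.5]]
wall y+ 844 68
wall y- 887 -66
wall x+ 204 70
wall x- 325 -64
t 10.7 at [0.4236 0.0547 0.2422] [178.3 -16.3  -5.1] shift [37.  -3.4 79.9] turn [1.5 9.7 0.6]
```

View pics/w3.png

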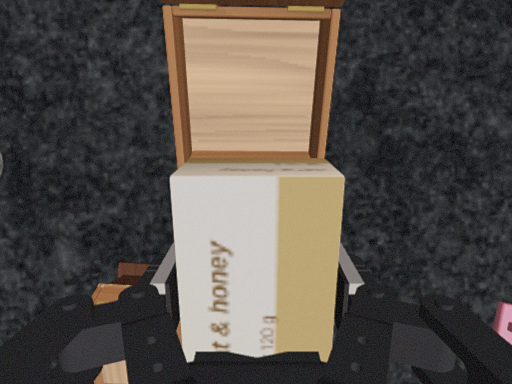

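The wrist view shows the carton held square at (257,260). The open box is above it, with its floor visible at (250,85) and its walls parallel to the carton. I'm moving the tray estimate to x = 0.553, y = 0.045. The tilt stopped at 16°, so I'll continue it.

```bash
sed -i 's/C=np.array.*;Y/C=np.array([.553,.045,.075]);Y/' h.py; python3 -c "
from h import *
print(telemetry.get_obs()['q'].round(1))"; python3 -m creep '[140,9,0,0,0,4,0, 140,9,0,0,0,4,0, 140,9,0,0,0,2,0, 140,0,0,0,1,0,0, 140,0,0,0,0,0,0]'
python3 -c "
from h import *
to(tr([-16,0,120]),TOOL());print(telemetry.get_obs()['q'].round(1))"
```

```text
[ -74.    -4.    49.7  130.3   19.3   40.3 -132.9]
time_s: 11.12
position: [0.4438, 0.0507, 0.2496]
orientation: [179.1, -23.4, -5.2]
wrist_force: [-0.6, 0.1, -2.8]
gripper_width: 0.0594
grasp_force: 44.4
t 11.1167 at [0.4438 0.0507 0.2496] [179.1 -23.4  -5.2] shift [ 9.5 -5.9 84.5] turn [0.7 2.6 0.4]
[ -62.2   -5.3   36.4  133.2   28.5   34.2 -142.1]
```

```bash
python3 -m creep '[140,4,-2,30,0,0,0, 140,4,-2,30,0,0,0, 140,2,-2,24,0,1,0, 140,0,0,0,0,1,0, 140,0,0,0,0,0,0]'
python3 -c "
from h import *
to(tr([-16,0,30]),TOOL());print(telemetry.get_obs()['q'].round(1))"
```

```text
time_s: 11.53
position: [0.4858, 0.0512, 0.1756]
orientation: [178.8, -25.4, -5.1]
wrist_force: [-0.2, -0.4, -0.2]
gripper_width: 0.0599
grasp_force: 44.7
t 11.5333 at [0.4858 0.0512 0.1756] [178.8 -25.4  -5.1] shift [ 1.5 -1.9 90. ] turn [0.9 0.6 0.5]
[ -58.1   11.9   41.5  136.    14.9   12.5 -128. ]
```

```bash
python3 -m creep '[140,0,-1,15,0.4,0.3,0.2, 140,1,-1,15,0.4,0.3,0.2, 140,0,0,0,0,0,0]'
python3 -c "
from h import *
to(tr([-16,0,30]),TOOL());print(telemetry.get_obs()['q'].round(1))"
```

```text
time_s: 11.78
position: [0.4969, 0.0522, 0.1582]
orientation: [179.6, -25.6, -5.4]
wrist_force: [0.2, -0.8, -1.9]
gripper_width: 0.0591
grasp_force: 45.3
t 11.7833 at [0.4969 0.0522 0.1582] [179.6 -25.6  -5.4] shift [-1.3  1.4 69.6] turn [0.3 0.4 0.2]
[ -46.7   14.1   30.   135.7   22.7    9.3 -136.1]
```

q6 is at its lower limit. I'll fit a kinematic model to the logged poses to see which tilts are reachable at the tray.

```bash
cat > kin.py <<'E'
from h import *
from scipy.optimize import least_squares
import itertools
D=[([-74.267,29.874,-2.08,91.645,1.215,58.505,-6.463],(.2113,.5882,.197),(180,0,160.24)),
([-56.1,11.6,22.1,105.2,-4.8,64.1,-65.3],(.4185,.2482,.2961),(180,0,57)),
([-7.6,20.6,39.7,104.8,-15.,60.,5.1],(.4559,-.252,.2515),(-179.9,0,57.2)),
([4.999,40.818,23.878,115.766,-32.109,29.855,19.319],(.45716,-.24999,.00408),(180,0,57.24)),
([-57.8,13.7,50.1,118.5,-13.2,53.3,-96.6],(.4277,.0613,.228),(180,0,-6.1)),
([-74,-4,49.7,130.3,19.3,40.3,-132.9],(.4236,.0547,.2422),(178.3,-16.3,-5.1)),
([-62.2,-5.3,36.4,133.2,28.5,34.2,-142.1],(.4438,.0507,.2496),(179.1,-23.4,-5.2)),
([-58.1,11.9,41.5,136.,14.9,12.5,-128.],(.4858,.0512,.1756),(178.8,-25.4,-5.1)),
([-46.7,14.1,30.,135.7,22.7,9.3,-136.1],(.4969,.0522,.1582),(179.6,-25.6,-5.4))]
def fk(q,s,p):
    M=R.identity();x=np.zeros(3)
    ax="zyzyzyz"
    for i in range(7):
        M=M*R.from_euler(ax[i],s[i]*q[i]+p[10+i],degrees=True)
        # after joints 1,3,5,7: offset along x and z
        if i%2==0: x=x+M.apply([p[i//2*2+1],0,p[i//2*2]])
        elif i==3: x=x+M.apply([p[8],0,0])
    return x,M
LO=np.array([-166.77,-17.47,-85.68,9.62,-72.42,9.2,-144.41]);HI=np.array([166.77,122.26,81.53,139.38,252.41,110.78,144.41])
def fit():
    best=None
    def res(p,s):
        r=[]
        for q,x,o in D:
            a,M=fk(q,s,p);r+=list((a-x)*5);r+=list((M.inv()*R.from_euler('xyz',o,degrees=True)).as_rotvec())
        return np.r_[r,p[10:]*1e-4,p[[1,3,5,7,8,9]]*1e-2]
    for s2 in itertools.product([1,-1],repeat=4):
        s=[s2[0],1,s2[1],1,s2[2],1,s2[3]]
        for o7 in (90,-90):
            p0=np.array([.33,0,.4,0,.4,0,.2,0,0,0]+[0]*6+[o7],float)
            f=least_squares(res,p0,args=(s,),max_nfev=60)
            if best is None or f.cost<best[0]:best=(f.cost,s,f.x)
    return best
if __name__=="__main__":
    c,s,p=fit();print(c,s,p.round(3).tolist())
    for q,x,o in D:
        a,M=fk(q,s,p);print((1000*(a-x)).round(1),end=" ")
    np.savez("kin.npz",s=s,p=p)
    q0=np.array(D[-1][0])
    rng=np.random.default_rng(0)
    for tilt in (26,20,13,0):
      for yaw in (-5.6,84.4,174.4,-95.6):
        M=R.from_euler('xyz',[0,-tilt,-5.6],degrees=True)*R.from_euler('x',180,degrees=True)*R.from_euler('z',-(yaw+5.6),degrees=True)
        g=tr([-16,0,17])-M.apply([0,0,-.049])
        sol=[]
        for k in range(10):
            f=least_squares(lambda q:np.r_[(fk(q,s,p)[0]-g)*10,(fk(q,s,p)[1].inv()*M).as_rotvec()],rng.uniform(LO,HI) if k else np.clip(q0,LO+.1,HI-.1),bounds=(LO,HI),max_nfev=40,x_scale=50.)
            if f.cost<1e-5: sol.append((min((f.x-LO).min(),(HI-f.x).min()),f.x))
        sol.sort(key=lambda a:-a[0]);print("\n",tilt,yaw,len(sol),[(round(m,1),x.round(0).tolist()) for m,x in sol[:2]],end="")
E
time python3 kin.py
```

```text
0.00510192427316466 [-1, 1, -1, 1, -1, 1, -1] [0.347, -0.008, 0.512, 0.031, 0.421, 0.014, 0.375, 0.003, -0.026, -0.0, -3.146, -2.427, -2.214, 2.652, -0.85, -1.028, 85.189]
[ 0.7 -0.4  4.7] [-0.4  4.4  2.7] [-3.1 -2.2 -2.9] [-1.1  2.2 -6.7] [ 0.8  1.4 -4.3] [-4.9  0.4  1.3] [-2.5  2.7  5.7] [ 0.6 -2.5 -1.6] [ 3.4 -0.8  1.2] 
 26 -5.6 1 [(np.float64(3.1), [-7.0, 32.0, -9.0, 136.0, 142.0, 18.0, 109.0])]
 26 84.4 1 [(np.float64(2.3), [7.0, 33.0, -26.0, 136.0, 125.0, 23.0, -142.0])]
 26 174.4 6 [(np.float64(4.4), [23.0, 39.0, -47.0, 135.0, 112.0, 34.0, -36.0]), (np.float64(4.4), [20.0, 37.0, -42.0, 135.0, 114.0, 31.0, -39.0])]
 26 -95.6 5 [(np.float64(4.1), [25.0, 40.0, -49.0, 135.0, 112.0, 36.0, 54.0]), (np.float64(3.6), [-8.0, 32.0, -9.0, 136.0, 140.0, 17.0, 20.0])]
 20 -5.6 0 []
 20 84.4 5 [(np.float64(9.0), [18.0, 36.0, -40.0, 130.0, 93.0, 25.0, -108.0]), (np.float64(0.5), [-6.0, 31.0, -10.0, 130.0, 98.0, 10.0, -116.0])]
 20 174.4 5 [(np.float64(9.4), [24.0, 39.0, -48.0, 130.0, 93.0, 31.0, -16.0]), (np.float64(9.4), [26.0, 40.0, -50.0, 130.0, 93.0, 32.0, -16.0])]
 20 -95.6 3 [(np.floa
[... 624 characters left out ...]
, 99.0]), (np.float64(15.2), [29.0, 43.0, -54.0, 124.0, 74.0, 36.0, 94.0])]
 0 -5.6 2 [(np.float64(24.6), [-18.0, 36.0, 11.0, 112.0, -15.0, 34.0, -93.0]), (np.float64(24.2), [-1.0, 36.0, -12.0, 112.0, 9.0, 33.0, -115.0])]
 0 84.4 6 [(np.float64(27.1), [-30.0, 39.0, 27.0, 112.0, -30.0, 37.0, 12.0]), (np.float64(27.0), [-31.0, 39.0, 29.0, 112.0, -33.0, 38.0, 14.0])]
 0 174.4 5 [(np.float64(27.5), [19.0, 41.0, -39.0, 112.0, 36.0, 40.0, 41.0]), (np.float64(27.4), [19.0, 41.0, -40.0, 112.0, 36.0, 40.0, 41.0])]
 0 -95.6 5 [(np.float64(18.8), [23.0, 43.0, -46.0, 112.0, 42.0, 42.0, 126.0]), (np.float64(3.8), [-54.0, 57.0, 66.0, 113.0, -64.0, 59.0, -141.0])]
real	0m25.924s
user	0m26.297s
sys	0m0.053s
```

The model says full 26° tilt sits right at the joint limits, mainly q6 and q4. So I'll set the carton down and regrasp it with the tool pitched 16° relative to the carton. Then placing needs only about 10° of tool tilt, with the tool flipped so the wrist camera faces away from the lid. Backing out first.

```bash
python3 -m creep '[140,0,0,-25,0,0,0, 140,0,0,-25,0,0,0, 140,0,0,-20,0,-5,0, 140,0,0,-10,0,-6,0, 140,0,0,0,0,-6,0, 140,0,0,0,0,-6,0, 140,0,0,0,0,-3,0, 140,0,0,0,0,0,0]'
python3 -c "
from h import *
to([.456,-.15,.2],down(57));print(telemetry.get_obs()['q'].round(1))"
```

```text
time_s: 12.45
position: [0.4675, 0.0548, 0.2269]
orientation: [179.6, -1.5, -5.7]
wrist_force: [-1.5, -1.1, -3.0]
gripper_width: 0.06
grasp_force: 45.3
t 12.45 at [0.4675 0.0548 0.2269] [179.6  -1.5  -5.7] shift [  8.1 204.7  28.6] turn [  1.2  -1.2 -62.7]
[ -40.4   14.3   31.2  114.4   -8.3   52.2 -100.7]
```

```bash
python3 -m creep '[140,0,35,0,0,0,0, 140,0,35,0,0,0,0, 140,0,35,0,0,0,0, 140,0,35,0,0,0,0, 140,0,35,0,0,0,0, 140,0,35,0,0,0,0, 140,0,35,0,0,0,0, 140,0,0,0,1,-1.2,0]' && python3 -m creep '[140,0,0,0,0,0,-7, 140,0,0,0,0,0,-7, 140,0,0,0,0,0,-7, 140,0,0,0,0,0,-7, 140,0,0,0,0,0,-7, 140,0,0,0,0,0,-7, 140,0,0,0,0,0,-7, 140,0,0,0,0,0,-7, 140,0,0,0,0,0,-7, 140,0,0,0,0,0,0]'
python3 -c "
from h import *
to([.456,-.19,-.032],down(57));print(telemetry.get_obs()['q'].round(1))"
```

```text
time_s: 13.12
position: [0.4395, -0.1946, 0.2299]
orientation: [-179.6, -0.7, -6.0]
wrist_force: [-0.4, -1.1, -2.0]
gripper_width: 0.0594
grasp_force: 45.3
time_s: 13.95
position: [0.4411, -0.1892, 0.2293]
orientation: [179.7, -0.7, 57.7]
wrist_force: [0.6, -0.5, -1.5]
gripper_width: 0.0598
grasp_force: 45.3
t 13.95 at [ 0.4411 -0.1892  0.2293] [179.7  -0.7  57.7] shift [  4.1  11.5 261.5] turn [ 0.3 -0.7  0.7]
[ -2.3  15.   23.1 111.9  -8.   54.1  -7.6]
```

```bash
python3 -m creep '[140,1,2,35,0.3,-0.7,0.7, 140,1,2,35,0,0,0, 140,1,2,35,0,0,0, 140,1,2,35,0,0,0, 140,0,2,35,0,0,0, 140,0,2,35,0,0,0, 140,0,0,30,0,0,0, 140,0,0,14,0,0,0, 140,0,0,4,0,0,0, 140,0,0,0,0,0,0]'
python3 -c "
from h import *
to([.456,-.19,-.032],down(57));o=telemetry.get_obs();print(o['q'].round(1),o['wrist_force'])"
```

```text
time_s: 14.78
position: [0.4524, -0.1935, -0.0296]
orientation: [-179.9, 0.2, 56.4]
wrist_force: [-0.4, 0.3, -1.5]
gripper_width: 0.0595
grasp_force: 45.4
t 14.7833 at [ 0.4524 -0.1935 -0.0296] [-179.9    0.2   56.4] shift [4.9 1.  2.4] turn [-0.1  0.2 -0.6]
[  7.7  41.   11.3 119.7 -20.2  21.2   1.7] [-0.36063122  0.29162023 -1.48715763]
```

```bash
python3 -m creep '[140,0,0,2.5,0,0,0, 140,0,0,0,0,0,0, 0,0,0,0,0,0,0, 0,0,0,0,0,0,0, 0,0,0,0,0,0,0, 0,0,0,0,0,0,0]' && python3 -m creep '[0,4.5,0,0,0,4,0, 0,4.5,0,0,0,4,0, 0,4.5,0,0,0,4,0, 0,0,0,-2,0,4,0, 0,0,0,0,0,0,0, 0,0,0,0,0,0,0]'
python3 - <<'E'
from h import *
to([.456,-.19,-.032],down(57));o=telemetry.get_obs();print(o['q'].round(1),o['wrist_force'])
s=imaging.snapshot("wrist");W=cloud(s);cv2.imwrite("pics/w4.png",s["color"])
for d in imaging.outline_of("wrist","carton_centre")[:1]:
    w=W[d["pixels"]];w=w[~np.isnan(w[:,0])];h=np.median(w[:,2]);q=w[abs(w[:,2]-h)<.006];r=cv2.minAreaRect((q[:,:2]*1000).astype(np.float32));print(d["p"],h,r)
Rc=R.from_euler('xyz',o["orientation"],degrees=True)
print("carton centre in tool",(Rc.inv().apply(np.array([r[0][0]/1000,r[0][1]/1000,.0175])-o["position"])*1000).round(1))
L=(W-o["position"])@Rc.as_matrix()*1000
q=L[(abs(L[...,0])<9)&(abs(L[...,1])<50)&(abs(L[...,1])>38)&(L[...,2]<-35)];print("finger tip local z",np.percentile(q[:,2],[90,98,100]).round(1))
E
```

```text
time_s: 15.28
position: [0.4529, -0.1937, -0.0316]
orientation: [-179.9, 0.1, 56.5]
wrist_force: [-0.5, 0.7, -0.0]
gripper_width: 0.0851
grasp_force: 0.0
time_s: 15.78
position: [0.4586, -0.1849, -0.0298]
orientation: [-179.8, -15.2, 56.2]
wrist_force: [0.2, 0.2, 0.5]
gripper_width: 0.0855
grasp_force: 0.0
t 15.7833 at [ 0.4586 -0.1849 -0.0298] [-179.8  -15.2   56.2] shift [-6.1  0.7  0.7] turn [ -0.1 -15.2  -0.8]
[ 33.5  41.2  -9.9 120.  -26.7  19.2  17.6] [0.24103407 0.23901653 0.53516401]
0.89 0.033860632536365336 ((456.2418212890625, -189.0257568359375), (79.36042022705078, 60.394561767578125), 56.4576530456543)
carton centre in tool [  7.8   0.2 -46.9]
finger tip local z [-52.9 -48.  -45.9]
```

View pics/w4.png

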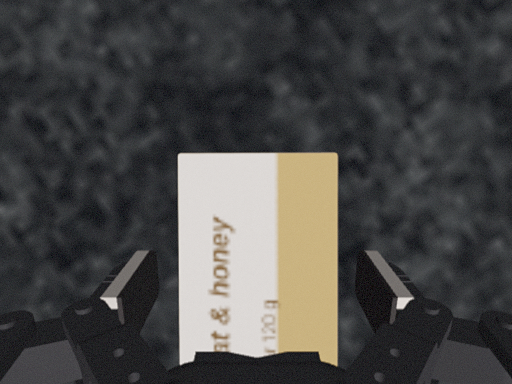

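The wrist view shows the carton at (258,260), centred between the open fingers with the tool tilted. Closing on it.

```bash
python3 -m creep '[0,2,0,3,0,0,0, 0,0,0,0,0,0,0, 140,0,0,0,0,0,0, 140,0,0,0,0,0,0, 140,0,0,0,0,0,0, 140,0,0,0,0,0,0, 140,0,0,0,0,0,0]' 60
python3 - <<'E'
from h import *
o=telemetry.get_obs();Rc=R.from_euler('xyz',o["orientation"],degrees=True);print(o["position"],o["orientation"])
T=R.from_euler('z',56.4,degrees=True)
for nm,p in (("c",[.4540,-.1922,.0175]),("c-bottom",[.4540,-.1922,0])): print(nm,(Rc.inv().apply(np.array(p)-o["position"])*1000).round(1))
print("tilt",Rc.inv().apply([0,0,1]).round(3))
E
```

```text
time_s: 16.47
position: [0.4612, -0.1801, -0.0319]
orientation: [-179.9, -15.2, 56.5]
wrist_force: [-0.4, 1.5, 5.8]
gripper_width: 0.0591
grasp_force: 64.8
[ 0.46122656 -0.1800739  -0.03186732] [-179.85488222  -15.17442693   56.52920435]
c [ -0.7   0.5 -51.3]
c-bottom [ -5.3   0.6 -34.4]
tilt [ 0.262 -0.002 -0.965]
```

```bash
cat >> h.py <<'E'
B=np.array([-5.3,.6,-34.4])/1000
M=lambda:TR()*R.from_euler('y',180+15.2,degrees=True)
def place(x,y,h): to(tr([x,y,h])-M().apply(B),M())
E
python3 -m creep '[140,-3,0,-12,0,0,0, 140,-9,0,-34,0,0,0, 140,-9,0,-34,0,0,0, 140,-9,0,-34,0,0,0, 140,-9,0,-34,0,0,0, 140,-9,0,-34,0,0,0, 140,-9,0,-34,0,0,0, 140,-9,0,-34,0,0,0, 140,0,0,0,0,0,0]'
python3 - <<'E'
from h import *
place(-17,0,150)
to([.42,.03,.25],M());o=telemetry.get_obs();print(o['q'].round(1),o['gripper_width'])
print(M().as_euler('xyz',degrees=True), (tr([-17,0,0])-M().apply(B)))
s=np.load("kin.npz") if 0 else None
E
```

```text
time_s: 17.22
position: [0.3901, -0.2927, 0.1968]
orientation: [179.7, -15.0, 56.4]
wrist_force: [-0.3, 0.3, -1.7]
gripper_width: 0.0589
grasp_force: 65.8
t 17.2167 at [ 0.3901 -0.2927  0.1968] [179.7 -15.   56.4] shift [ 314.4 -122.1  114.1] turn [   4.5  -15.6 -118.6]
t 17.2167 at [ 0.3901 -0.2927  0.1968] [179.7 -15.   56.4] shift [ 289.3 -153.9   21.9] turn [   4.5  -15.6 -118.6]
[ 41.5  19.5  -0.7 110.9 -18.6  52.7  18.9] 0.05889536837233452
[180.   10.8 174.4] [0.53896875 0.0457729  0.03276389]
```

```bash
python3 -m creep '[140,0,0,0,0,-5,0, 140,0,0,0,0,-5,0, 140,0,0,0,0,-5,0, 140,30,-15,-25,0,0,0, 140,30,-15,-25,0,0,0, 140,30,-15,0,0,0,0, 140,30,-15,0,0,0,0, 140,0,0,0,0,0,0]' && python3 -m creep '[140,0,0,0,0,0,-7, 140,0,0,0,0,0,-7, 140,0,0,0,0,0,-7, 140,0,0,0,0,0,-7, 140,0,0,0,0,0,-7, 140,0,0,0,0,0,-7, 140,0,0,0,0,0,-7, 140,0,0,0,0,0,-7, 140,0,0,0,0,0,-7, 140,0,0,0,0,0,0]' && python3 -m creep '[140,0,0,0,0,0,-7, 140,0,0,0,0,0,-7, 140,0,0,0,0,0,-7, 140,0,0,0,0,0,-7, 140,0,0,0,0,0,-7, 140,0,0,0,0,0,-7, 140,0,0,0,0,0,-7, 140,0,0,0,0,0,-6, 140,0,0,0,0,0,0]'
python3 - <<'E'
from h import *
place(-17,0,150);o=telemetry.get_obs();print(o['q'].round(1),o['gripper_width'])
E
```

```text
time_s: 17.88
position: [0.4072, -0.1498, 0.2423]
orientation: [-179.8, -0.3, 56.9]
wrist_force: [1.4, 0.2, -1.3]
gripper_width: 0.0595
grasp_force: 65.8
time_s: 18.72
position: [0.4062, -0.1554, 0.2418]
orientation: [179.9, -0.2, 119.9]
wrist_force: [-0.2, 0.3, -1.6]
gripper_width: 0.059
grasp_force: 65.7
time_s: 19.47
position: [0.4063, -0.1556, 0.2419]
orientation: [179.8, -0.1, 174.6]
wrist_force: [0.8, -0.3, -2.2]
gripper_width: 0.0594
grasp_force: 65.7
t 19.4667 at [ 0.4063 -0.1556  0.2419] [ 1.798e+02 -1.000e-01  1.746e+02] shift [-47.5 212.9  75.1] turn [  0.2 -10.9   0.2]
[ 26.6   9.9 -15.  114.7   2.8  55.9  94.7] 0.05938261223702273
```

```bash
python3 -m creep '[140,0,35,0,0,0,0, 140,0,35,0,0,0,0, 140,0,35,0,0,0,0, 140,-8,35,0,0,0,0, 140,-8,35,0,0,0,0, 140,-8,35,0,0,-3,0, 140,-8,3,0,0,-4,0, 140,-8,0,10,0,-4,0, 140,0,0,20,0,0,0, 140,0,0,0,0,0,0]'
cat > p.py <<'E'
from h import *
place(-17,0,60);place(-17,0,0);o=telemetry.get_obs();print(o['q'].round(1),o['gripper_width'],o['wrist_force'].round(1))
E
python3 p.py
```

```text
time_s: 20.3
position: [0.4701, 0.052, 0.2124]
orientation: [179.8, 10.8, 174.2]
wrist_force: [0.4, -0.6, -3.0]
gripper_width: 0.059
grasp_force: 65.7
t 20.3 at [0.4701 0.052  0.2124] [179.8  10.8 174.2] shift [-18.6   0.2 131.5] turn [ 0.2 -0.  -0.2]
t 20.3 at [0.4701 0.052  0.2124] [179.8  10.8 174.2] shift [-34.4   0.  189.4] turn [ 0.2 -0.  -0.2]
[  4.9  10.3 -24.1 120.8  13.   40.6  56.5] 0.05896059171537865 [ 0.4 -0.6 -3. ]
```

```bash
python3 -m creep '[140,-5,0,33,0,0,0, 140,-5,0,33,0,0,0, 140,-5,0,33,0,0,0, 140,-4,0,32,0,0,0, 140,0,0,0,0,0,0, 140,0,0,0,0,0,0]'; python3 p.py
python3 - <<'E'
from h import *
from scipy import ndimage
s=imaging.snapshot("side");cv2.imwrite("pics/s2.png",cv2.resize(s["color"][80:260,190:390],(660,594),interpolation=cv2.INTER_CUBIC))
W=cloud(s);d=imaging.outline_of("side","carton_centre")
for x in d[:2]:
    w=W[x["pixels"]];w=w[~np.isnan(w[:,0])];t=(w-C)@TR().as_matrix()*1000;print(x["p"],x["xy"],np.percentile(t,[3,50,97],axis=0).round(0).tolist())
E
```

```text
time_s: 20.8
position: [0.5142, 0.0483, 0.0891]
orientation: [179.8, 10.8, 174.3]
wrist_force: [-0.3, 0.1, -0.9]
gripper_width: 0.0592
grasp_force: 65.8
t 20.8 at [0.5142 0.0483 0.0891] [179.8  10.8 174.3] shift [ 1.8 -0.1  2.1] turn [ 0.2 -0.  -0.1]
t 20.8 at [0.5142 0.0483 0.0891] [179.8  10.8 174.3] shift [-14.   -0.2  60. ] turn [ 0.2 -0.  -0.1]
[ -0.9  25.4 -17.1 122.4  26.5  25.4  45.3] 0.0592146891911118 [-0.3  0.1 -0.9]
0.8 [283.7, 177.8] [[-66.0, -41.0, -21.0], [2.0, -26.0, 90.0], [29.0, 106.0, 116.0]]
0.2 [308.5, 157.3] [[71.0, -81.0, 50.0], [118.0, -74.0, 157.0], [138.0, 53.0, 200.0]]
```

View pics/s2.png

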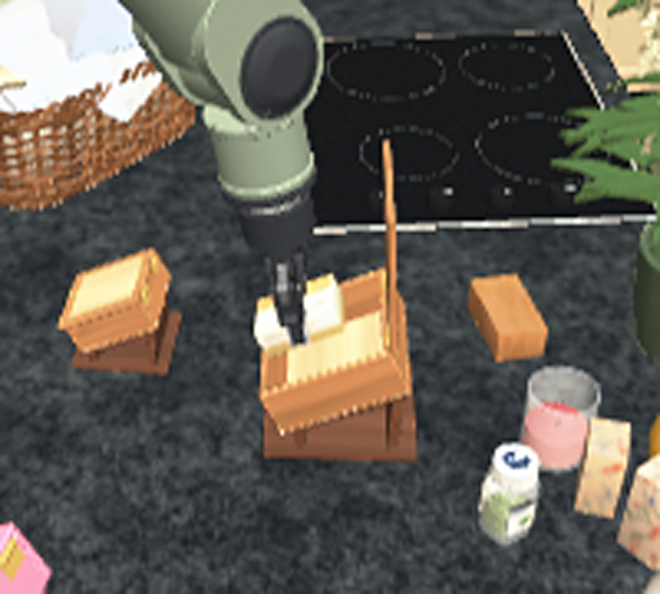

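The side view shows the carton at about (300,312) in the gripper, parallel to the sloping floor and above the box. The lid, at (390,230), is clear of the wrist. Lowering along the floor normal.

```bash
python3 -m creep '[140,-5,0,16,0,0,0, 140,-5,0,16,0,0,0, 140,-4,0,12,0,0,0, 140,-2,0,7,0,0,0, 140,0,0,0,0,0,0, 140,0,0,0,0,0,0]'; python3 p.py
```

```text
time_s: 21.4
position: [0.5404, 0.0461, 0.044]
orientation: [179.8, 11.0, 174.4]
wrist_force: [0.0, -0.3, -1.1]
gripper_width: 0.0591
grasp_force: 66.2
t 21.4 at [0.5404 0.0461 0.044 ] [179.8  11.  174.4] shift [ 19.   -0.3 -47.2] turn [0.2 0.2 0. ]
t 21.4 at [0.5404 0.0461 0.044 ] [179.8  11.  174.4] shift [ 3.5 -0.5 10.7] turn [0.2 0.2 0. ]
[ -3.3  31.7 -13.1 120.6  30.6  20.5  42.6] 0.05909120786174031 [ 0.  -0.3 -1.1]
```

```bash
python3 -m creep '[140,-0.7,0,2.5,0,0,0, 140,0,0,0,0,0,0, 140,0,0,0,0,0,0]';python3 -m creep '[140,-0.5,0,2,0,0,0, 140,0,0,0,0,0,0, 140,0,0,0,0,0,0]'; python3 p.py
```

```text
time_s: 21.65
position: [0.5414, 0.046, 0.041]
orientation: [179.8, 11.0, 174.5]
wrist_force: [-0.1, -0.4, -1.1]
gripper_width: 0.0591
grasp_force: 66.2
time_s: 21.9
position: [0.5421, 0.0459, 0.0385]
orientation: [179.8, 10.9, 174.5]
wrist_force: [0.6, -0.7, -2.2]
gripper_width: 0.0591
grasp_force: 66.2
t 21.9 at [0.5421 0.0459 0.0385] [179.8  10.9 174.5] shift [ 19.8  -0.2 -52.9] turn [0.2 0.1 0.1]
t 21.9 at [0.5421 0.0459 0.0385] [179.8  10.9 174.5] shift [ 4.2 -0.4  5.1] turn [0.2 0.1 0.1]
[ -3.6  32.4 -12.7 120.4  30.9  20.   42.3] 0.05908101898034739 [ 0.6 -0.7 -2.2]
```

```bash
for i in 1; do python3 -m creep '[140,0.5,0,2,0,0,0, 140,0,0,0,0,0,0, 140,0,0,0,0,0,0]' | grep -E "pos|for"; python3 -m creep '[140,0,0,1.5,0,0,0, 140,0,0,0,0,0,0, 140,0,0,0,0,0,0]'| grep -E "pos|for"; python3 -m creep '[140,0,0,1,0,0,0, 140,0,0,0,0,0,0, 140,0,0,0,0,0,0]'| grep -E "pos|for"; done; python3 p.py
```

```text
position: [0.5419, 0.0459, 0.0363]
wrist_force: [0.8, 1.0, -1.1]
grasp_force: 66.2
position: [0.5423, 0.0459, 0.0349]
wrist_force: [-0.7, -0.4, -1.4]
grasp_force: 66.2
position: [0.5425, 0.0458, 0.0346]
wrist_force: [-8.2, 1.7, 17.5]
grasp_force: 68.3
t 22.65 at [0.5425 0.0458 0.0346] [179.8  11.  174.5] shift [ 19.4  -0.2 -56.8] turn [0.2 0.2 0.1]
t 22.65 at [0.5425 0.0458 0.0346] [179.8  11.  174.5] shift [ 3.8 -0.4  1.2] turn [0.2 0.2 0.1]
[ -4.   32.8 -12.2 120.5  31.3  19.5  41.9] 0.05927408632107721 [-8.2  1.7 17.5]
```

Contact with the floor shows as about 19 N along its normal. I'll relax the grip so the carton seats flat, then release and withdraw straight out.

```bash
python3 -m creep '[140,0,0,0,0,0,0, 140,0,0,0,0,0,0]' 20; python3 -m creep '[70,0,0,0,0,0,0, 62,0,0,0,0,0,0, 45,0,0,0,0,0,0, 35,0,0,0,0,0,0, 35,0,0,0,0,0,0, 35,0,0,0,0,0,0]'; python3 -m creep '[35,2,0,-10,0,0,0, 35,6,0,-22,0,0,0, 35,8,0,-32,0,0,0, 35,8,0,-34,0,0,0, 35,8,0,-34,0,0,0, 35,0,0,-30,0,0,0, 35,0,0,0,0,0,0]'
python3 - <<'E'
from h import *
s=imaging.snapshot("side");t=imaging.snapshot("wrist")
cv2.imwrite("pics/s3.png",np.hstack([cv2.resize(s["color"][100:250,210:360],(400,400),interpolation=cv2.INTER_CUBIC),cv2.resize(t["color"],(400,400))]))
for c,im in (("side",s),("top",imaging.snapshot("top"))):
    W=cloud(im);L=((W-C)@TR().as_matrix()*1000).reshape(-1,3)
    q=L[(abs(L[:,0])<66)&(abs(L[:,1])<62)&(L[:,2]>20)&(L[:,2]<48)]
    print(c,len(q),np.percentile(q,[2,50,98],axis=0).round(0).tolist())
    if len(q)>20:
        q=q[abs(q[:,2]-np.median(q[:,2]))<6];print(np.linalg.lstsq(np.c_[q[:,:2],np.ones(len(q))],q[:,2],rcond=None)[0].round(3))
E
```

```text
time_s: 22.82
position: [0.5425, 0.0459, 0.0347]
orientation: [179.8, 11.0, 174.5]
wrist_force: [-8.3, 1.0, 18.2]
gripper_width: 0.0593
grasp_force: 68.3
time_s: 23.32
position: [0.5425, 0.0459, 0.034]
orientation: [179.8, 10.9, 174.5]
wrist_force: [0.0, 0.4, -0.4]
gripper_width: 0.0735
grasp_force: 0.0
time_s: 23.9
position: [0.4813, 0.0519, 0.1926]
orientation: [179.7, 11.3, 174.5]
wrist_force: [0.7, -0.3, 1.3]
gripper_width: 0.0735
grasp_force: 0.0
side 374 [[-59.0, -36.0, 21.0], [-11.0, -7.0, 33.0], [39.0, 62.0, 44.0]]
[-5.0000e-03  1.1000e-02  3.3571e+01]
top 113 [[-9.0, -31.0, 24.0], [18.0, -1.0, 37.0], [62.0, 28.0, 46.0]]
[ 1.1000e-02 -3.7000e-02  3.6618e+01]
```

View pics/s3.png

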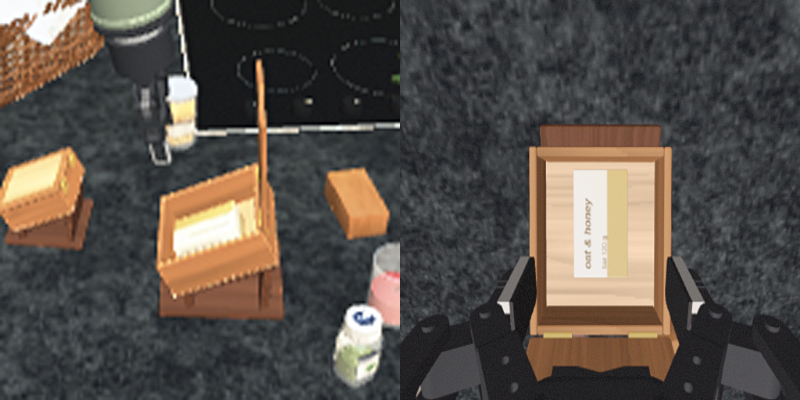

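The side crop shows the carton lying flat in the box at (215,228), and the wrist view shows it at (600,222) inside the walls. The depth fit gives a top plane parallel to the floor (slope about 0.01) at a height of 34 mm. Next I'll close the fingers, rise, and go over behind the lid.

```bash
python3 -m creep '[35,0,0,-35,0,0,0, 255,0,0,-35,0,3,0, 255,0,0,-35,0,4,0, 255,0,0,-35,0,4,0, 255,0,0,-35,0,0,0, 255,0,0,-20,0,0,0, 255,0,0,0,0,0,0]'
python3 - <<'E'
from h import *
to([.645,.036,.375],down(174.4));o=telemetry.get_obs();print(o['q'].round(1),o['gripper_width'])
az=np.array([np.cos(np.radians(YAW)),np.sin(np.radians(YAW)),0])
for th in (2.0,1.7,1.4,1.1,.8,.55,.35,.2,.1,0):
    r=135;t=np.array([75-r*np.cos(th)+8*np.sin(th),0,50+r*np.sin(th)+8*np.cos(th)])
    w=tr(t)+az*(.011 if th>.8 else .011*(2*(th-.35)/.45-1) if th>.35 else -.011)
    if th>1.9: w[2]-=.01
    w[2]-=.033
    print(th,w.round(4))
W=cloud(imaging.snapshot("side")).reshape(-1,3);p=W[np.all((W>[.56,-.06,.18])&(W<[.64,.13,.34]),1)]
t=(p-C)@TR().as_matrix()*1000-[75,0,50];print(len(p),"angle",np.median(np.pi-np.arctan2(t[:,2],t[:,0])),np.percentile(np.linalg.norm(t[:,[0,2]],axis=1),98))
E
```

```text
time_s: 24.63
position: [0.4614, 0.0528, 0.383]
orientation: [179.7, 0.1, 174.5]
wrist_force: [0.9, -0.8, -0.6]
gripper_width: 0.0011
grasp_force: 0.0
t 24.6333 at [0.4614 0.0528 0.383 ] [1.797e+02 1.000e-01 1.745e+02] shift [-184.3    0.8    8.4] turn [0.3 0.1 0.1]
[  9.7   6.9 -26.1  97.5   2.9  76.2  67.6] 0.0010967071861234666
2.0 [0.6139 0.039  0.245 ]
1.7 [0.5739 0.0429 0.2503]
1.4 [0.5371 0.0466 0.234 ]
1.1 [0.5068 0.0495 0.2075]
0.8 [0.4855 0.0516 0.1732]
0.55 [0.4641 0.0537 0.1407]
0.35 [0.4529 0.0548 0.1138]
0.2 [0.4553 0.0546 0.0937]
0.1 [0.4585 0.0543 0.0806]
0 [0.4631 0.0538 0.0678]
167 angle 1.9579191986458804 161.50840410406528
```

```bash
python3 -m creep '[255,-31,0,0,0.3,0,0, 255,-31,0,0,0,0,0, 255,-31,0,0,0,0,0, 255,-31,0,0,0,0,0, 255,-31,0,0,0,0,0, 255,-29,0,8,0,0,0, 255,0,0,0,0,0,0]' && python3 -m creep '[255,0,0,32,0,0,0, 255,0,0,33,0,0,0, 255,0,0,33,0,0,0, 255,0,0,32,0,0,0, 255,0,0,0,0,0,0]' && python3 -m creep '[255,14,0,0,0,0,0, 255,14,0,0,0,0,0, 255,14,0,-1,0,0,0, 255,14,0,-2,0,0,0, 255,14,0,-2,0,0,0, 255,0,0,0,0,0,0]'
python3 -c "
from h import *
to([.537,.0466,.234],down(174.4));print(telemetry.get_obs()['q'].round(1))"
```

```text
time_s: 25.27
position: [0.6458, 0.034, 0.3663]
orientation: [-179.8, -0.4, 174.5]
wrist_force: [-0.4, -0.1, -1.1]
gripper_width: 0.0001
grasp_force: 0.0
time_s: 25.68
position: [0.6395, 0.0342, 0.2345]
orientation: [-179.8, -0.7, 174.6]
wrist_force: [-0.7, 0.1, -0.5]
gripper_width: 0.0003
grasp_force: 0.0
time_s: 26.18
position: [0.572, 0.0419, 0.2486]
orientation: [-179.9, -0.0, 174.6]
wrist_force: [0.6, -0.1, -0.3]
gripper_width: 0.0002
grasp_force: 0.0
t 26.1833 at [0.572  0.0419 0.2486] [-179.9   -0.   174.6] shift [35.3  1.4 14.6] turn [-0.1 -0.   0.2]
[  7.8  23.8 -24.7  95.1  11.   63.5  64.6]
```

```bash
cat > lid.py <<'E'
from h import *
s=imaging.snapshot("side");W=cloud(s)
for d in imaging.outline_of("side","lid")[:4]:
    p=W[d["pixels"]];p=p[~np.isnan(p[:,0])];t=(p-C)@TR().as_matrix()*1000-[75,0,50]
    t=t[(abs(t[:,1])<80)&(np.linalg.norm(t[:,[0,2]],axis=1)>60)&(np.linalg.norm(t[:,[0,2]],axis=1)<172)]
    if len(t)>30: print(d["p"],d["xy"],len(t),"angle",np.percentile(np.pi-np.arctan2(t[:,2],t[:,0]),[25,50,75]).round(2))
o=telemetry.get_obs();print(o["time_s"],o["position"].round(4))
E
python3 lid.py
```

```text
0.56 [299.6, 153.5] 298 angle [1.71 1.73 1.75]
26.2833 [0.5738 0.0414 0.248 ]
```

```bash
python3 -m creep '[255,12,0,4,0,0,0, 255,12,0,5,0,0,0, 255,12,0,6,0,0,0, 255,11,0,8,0,0,0, 255,10,0,9,0,0,0, 255,10,0,9,0,0,0, 255,8,0,11,0,0,0, 255,7,0,11,0,0,0, 255,7,0,11,0,0,0, 255,0,0,0,0,0,0]'; python3 lid.py
```

```text
time_s: 27.12
position: [0.4838, 0.0498, 0.1718]
orientation: [-179.9, -0.2, 174.5]
wrist_force: [-0.5, -1.3, 0.4]
gripper_width: 0.0001
grasp_force: 0.0
0.88 [287.8, 165.8] 725 angle [0.84 0.85 0.87]
27.2167 [0.4855 0.0499 0.1735]
```

```bash
python3 -m creep '[255,7,0,11,0,0,0, 255,7,0,11,0,0,0, 255,7,0,11,0,0,0, 255,4,0,9,0,0,0, 255,4,0,9,0,0,0, 255,3,0,9,0,0,0, 255,-1,0,9,0,0,0, 255,0,0,0,0,0,0]'; python3 lid.py
```

```text
time_s: 27.88
position: [0.454, 0.0526, 0.1032]
orientation: [-179.9, -0.1, 174.5]
wrist_force: [1.1, -0.2, 0.1]
gripper_width: -0.0
grasp_force: 0.0
0.98 [284.5, 178.1] 705 angle [0.33 0.35 0.37]
27.9833 [0.4543 0.0527 0.1043]
```

```bash
python3 -m creep '[255,-1,0,8,0,0,0, 255,-2,0,7,0,0,0, 255,-2,0,5,0,0,0, 255,-1,0,4,0,0,0, 255,-1,0,3,0,0,0, 255,0,0,0,0,0,0]'; python3 lid.py;  python3 -m creep '[255,-1,0,3,0,0,0, 255,0,0,0,0,0,0]'; python3 -m creep '[255,-1,0,2,0,0,0, 255,0,0,0,0,0,0]'
```

```text
time_s: 28.48
position: [0.4607, 0.0519, 0.0767]
orientation: [-179.9, -0.1, 174.5]
wrist_force: [0.4, -0.7, -0.1]
gripper_width: -0.0003
grasp_force: 0.0
0.91 [286.8, 177.8] 630 angle [0.13 0.15 0.17]
28.5833 [0.4607 0.052  0.0772]
time_s: 28.75
position: [0.4619, 0.0518, 0.0741]
orientation: [-179.9, -0.0, 174.5]
wrist_force: [0.3, -0.3, -0.5]
gripper_width: 0.0001
grasp_force: 0.0
time_s: 28.92
position: [0.4629, 0.0518, 0.0721]
orientation: [-179.9, -0.0, 174.5]
wrist_force: [0.9, 0.4, 0.7]
gripper_width: -0.0003
grasp_force: 0.0
```

```bash
python3 -m creep '[255,-0.5,0,2,0,0,0, 255,0,0,2,0,0,0, 255,0,0,0,0,0,0]' | grep -E "pos|wrist"; python3 -m creep '[255,0,0,2,0,0,0, 255,0,0,0,0,0,0]'| grep -E "pos|wrist"; python3 -m creep '[255,0,0,1.5,0,0,0, 255,0,0,0,0,0,0]'| grep -E "pos|wrist"; python3 lid.py
```

```text
position: [0.4632, 0.0517, 0.068]
wrist_force: [0.3, 0.4, 0.1]
position: [0.4631, 0.0517, 0.066]
wrist_force: [0.5, 0.7, 0.8]
position: [0.4635, 0.0517, 0.0649]
wrist_force: [-2.1, -0.6, 11.3]
0.9 [287.3, 182.4] 612 angle [0.05 0.07 0.09]
29.6 [0.4635 0.0517 0.065 ]
```

The force jumped to 11 N as the lid met the walls. One more small press, then I'll retreat and check.

```bash
python3 -m creep '[255,0,0,0.8,0,0,0, 255,0,0,0,0,0,0, 255,0,0,0,0,0,0]'| grep -E "pos|wrist"; python3 -m creep '[255,0,0,-10,0,0,0, 255,0,0,-30,0,0,0, 255,0,0,-35,0,0,0, 255,0,0,-35,0,0,0, 255,0,0,-35,0,0,0, 255,0,0,-35,0,0,0, 255,0,0,0,0,0,0, 255,0,0,0,0,0,0]'| grep -E "pos|wrist"; python3 lid.py
python3 - <<'E'
from h import *
s=imaging.snapshot("side");W=cloud(s)
L=((W-C)@TR().as_matrix()*1000).reshape(-1,3);q=L[(L[:,0]>-80)&(L[:,0]<70)&(abs(L[:,1])<70)&(L[:,2]>48)&(L[:,2]<80)]
print(len(q),np.percentile(q[:,2],[5,50,95]),np.linalg.lstsq(np.c_[q[:,:2],np.ones(len(q))],q[:,2],rcond=None)[0].round(3))
for t in ("spice_jar","mill","honey"):
    for d in imaging.outline_of("side",t)[:1]:
        w=W[d["pixels"]];print(t,np.nanmedian(w,0).round(3))
cv2.imwrite("pics/s4.png",cv2.resize(s["color"][100:320,180:400],(600,600),interpolation=cv2.INTER_CUBIC))
E
```

```text
position: [0.4636, 0.0517, 0.0646]
wrist_force: [-4.5, -0.5, 18.6]
position: [0.4642, 0.052, 0.2459]
wrist_force: [0.3, 0.2, 0.5]
0.93 [287.5, 183.0] 694 angle [0.05 0.06 0.09]
30.6167 [0.4631 0.0518 0.2437]
925 [54.7572809  57.32480602 60.04347992] [-1.000e-03 -2.000e-03  5.735e+01]
spice_jar [ 0.698 -0.156  0.064]
mill [ 0.697 -0.409  0.051]
honey [0.513 0.365 0.059]
```

View pics/s4.png

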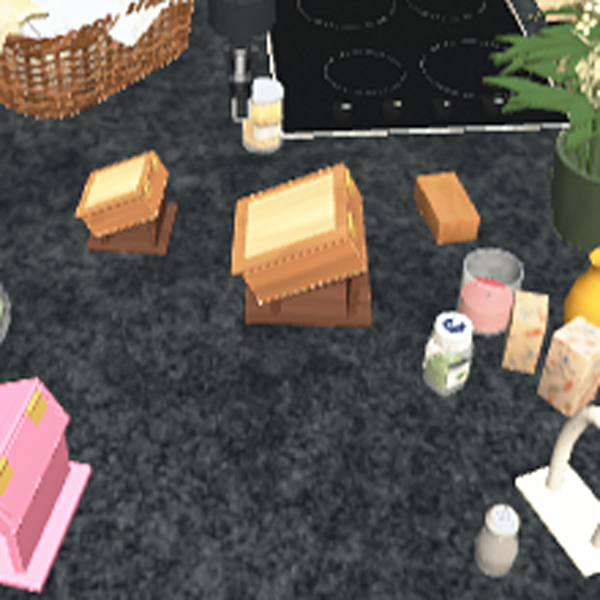

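The side view shows the lid fully shut at (300,215), its top plane parallel to the tray at 57 mm against 58 mm nominal. The spice jar, mill and honey jar are where they were, and the gripper is clear of everything.

```bash
python3 -c "
from workcell import robot
print(robot.close_job())"
```

```text
the job is handed in; nothing more can be done
None
```

The carton lies flat in the large wooden box with the lid pushed fully shut, the spice jar, pepper mill and honey jar were left standing in place, and the job was handed in at about 31 s.

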